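# Set the bench magnifier: lamp dial to its index, boom out to the red mark, and hold

## Robot

A 6-joint arm with a two-finger parallel gripper is mounted at the origin on the work surface. World frame = base frame: x ahead of the robot, y to its left, z up, the work surface at z = 0. Lengths are in m, angles in rad, forces in N, time in s.
With the tool pointing down it reaches from about 0.375 to 0.975 m from the base axis. Payload 3.8 kg.
Tool frame: the origin (TCP) lies midway between the tips of the shut fingers; the grasp point (between the pads) lies 19 mm behind it; z points along the fingers, y is the line along which they close (so a half turn about z gives the same grasp; the last joint's range is limited). The gripper opens to 85 mm and grips with 20 to 120 N. Pads are 22 mm wide; open, the fingers measure 114 mm over their backs; the gripper's body (76 mm by 85 mm) begins 54 mm behind the grasp point. The pads swing forward as they close: fully open they stand 13 mm farther back than shut.
Start: joints at [1.202, 0.264, 1.604, -0, 1.274, -0.037], TCP at [0.22, 0.638, 0.231] pointing down, gripper open.
Joint ranges: [-2.63, 2.63], [-0.94, 2.18], [0.31, 2.57], [-1.31, 4.45], [0, 2.66], [-2.55, 2.55]. Speed limits (rad/s): [2.57, 2.57, 3.14, 3.14, 3.14, 3.14].

## Interface

Orientations are given as a rotation vector (axis times angle).
In Python, from workcell import bot, cams gives the robot as it stands.
- The arm moves only by the tool play_rows, never from a script. Its argument "rows" is a list of rows, each a list of 2 entries, a list of its own where there are three numbers: the shift along the tool's x, y, z scaled (see below), then the turn, a rotation vector about the tool's x, y, z scaled (see below). A call has 1 to 20 rows; each row is the pose to reach, as a shift and turn from the pose commanded when the call began, along the tool's axes at that moment; what a row does not reach only later rows make up. The controller multiplies each number of a shift by 250 mm and each number of a turn by 45 degrees. A row lasts 1/12 s, in which the tool goes at most 41.7 mm and 7.16 degrees, less where a joint would pass 70% of its speed; a pose out of reach is approached as far as the arm can. A call with a number of a shift or a turn outside -1 to 1 is refused whole. A call with a gripper value outside its range is refused whole. "claw" is the opening, from -1 (shut) to 1 (fully open), set as the call begins (left out, the last holds). The fingers move at their own pace and stop on an object; "newtons" is the grip in N (left out, the last holds). Time passes only in rows, so rows that repeat a pose let the fingers close. It gives the time, the measured TCP pose, the force, the opening and the grip force at its end, in the units of the state.
- bot.read_state(): the state, without advancing time (a new reading comes with each control period).
- cams.read_camera(name): name is "side" or "top"; returns a dict with "image" (420x560x3 uint8, red, green, blue), "K" (3x3 intrinsics, pixels), "T" (4x4, takes a point from camera to world coordinates). Camera axes: x right, y down, z forward; pixel columns grow to the right and rows downward; lengths in m; the calibration is good to about 2 mm. A picture is of the moment at which its call begins. There is no depth.
- bot.finish_job(): hands the job in; it is judged then, once.
The state is a dict: "time": time; "q": joint angles; "joint_vel": joint speeds; "joint_torque": joint torques, N m; "tool_pos": TCP position; "tcp_rot": TCP orientation; "wrist_force": force on the tool from outside, world axes, zero at the start; "torque": the same for the moment, N m; "width": opening from 0.0 (shut) to 1.0 (fully open); "grip_force": force on a finger pad.
Only numpy, scipy, OpenCV 4.12 (cv2) and the standard library are available. Lean on these libraries where they do the work, as an engineer would, in place of code of your own. Each camera call takes 0.05 s, during which the arm holds its last target. There are 200 camera calls.

## Task

Get the jeweller's bench magnifier ready for a look at the ring: first turn its lamp dial until the white pointer line meets the green index, then push the blue lock button fully in to release the telescoping boom. Then take the boom by its orange grip and pull it out until its red pointer lines up with the red rider on the white rule; the boom springs back if let go, so finish while still holding it there, and leave the things around the magnifier where they stand.

Things in the scene. Friction and masses are not known exactly. Their poses are not given: they have to be found in the camera images.
- stand: Bench magnifier fixed to the bench; origin on the bench under it. x: away from the robot at yaw 0; y: the way the boom slides out. In mm: base plate x -55..65, y -150..90, 14 thick; grey dial console 78 x 90, y -125..-35, top z 64; aluminium sleeve 46 wide, y -35..85, top z 66, holding the boom; white rule 16 wide at x 55, y 50..312, top z 48, ticks every 10 mm, post at y 305
- dial_grip (a point): Point on the upright axis of the black lamp dial, 97 mm above the bench (stand x 0, y -80), at the height to grip. A disc 46 mm across (z 66..74) carries a bar grip 44 long, 14 wide, up to z 106. The frame turns with the dial: x along the bar, the white pointer line on its -x half; close the fingers along y to grip the bar
- dial (a joint): Angle of the lamp dial, rad, 0..2.6, growing as it turns clockwise seen from above. At 0 the white pointer line points along the stand's -x; the green index on the white plate under the dial is at 1.5 (about the stand's +y, towards the boom). It starts at 0.1..0.8. Needs about 0.04 N m and stays where it is left
- lock_top (a point): Centre of the top face of the blue round lock button on the sleeve (27 mm across, in a black collar 38 mm across whose top is at z 72); the top is 84 mm above the bench when out, 76 mm when fully in. Stand x 0, y 55. It is pressed down with about 4 to 5 N
- lock (a joint): Travel of the lock button, m: 0 out (boom locked), 0.008 fully in. The boom is free from about 0.005 on. The button stays where it is pushed
- boom: Telescoping boom: steel tube 16 mm square with its axis 52 mm above the bench, the orange grip, and a magnifying lens in a black frame (72 mm across, 9 mm thick, centre 70 mm beyond the grip). Axes as the stand's; it slides along y by 0..140 mm, and its origin, on the tube axis under the grip, is at stand (0, 130 + slide, 52). Starts fully in, at 0. A spring pulls it back with about 4 to 6 N
- grip (a point): Centre of the orange grip on the boom: upright tab 22 mm wide in the boom's x (close the fingers along this), 26 mm along y, z 66..102 above the bench; this point is at z 84. At the start it is 45 mm from the sleeve's end face and 75 mm from the axis of the lock button
- pointer (a point): Tip of the red pointer, a 4 mm wide red bar that reaches from under the orange grip over the rule; on the pointer's centre line at its top, 55 mm to +x of the boom's axis, moving with the boom
- red_mark (a point): Centre of the red rider, a 5 mm wide red strip across the white rule with a small red clip at the rule's far edge: the mark to reach. It sits 65..120 mm beyond the pointer's starting place, along the stand's y. The pointer passes over it without touching
- ring_block: Bystander: pale wooden block 44 x 34 x 24 mm with a gold ring standing in it (41 mm high in all), under the lens's path. Origin under its centre
- bur_block: Bystander: wooden block 70 x 100 x 40 mm with upright steel burs (to 106 mm high). Origin under its centre
- jar: Bystander: small amber glass jar with black lid, 44 mm across, 50 mm high. Origin under its centre
- file: Bystander: hand file lying on the bench, 135 mm long, 16 mm thick, wooden handle. Origin under the joint of handle and blade

How it is judged:
On the way, in this order (a step that is already met when the one before it is completed fails the run):
1. the lamp dial's pointer line is at the green index, the lock button still out (value of joint dial between 1.37 and 1.63 rad and value of joint lock below 0.003 m), for 0.2 s.
2. the lock button is pushed in and the boom released (value of joint lock above 0.005 m), for 0.1 s.
At the end, for the whole second after the job is handed in: The fingers hold the boom (over 3 N) at rest with its pointer within 4 mm of the red rider's centre along the rule, the lamp dial is still within 0.13 rad of the green index, and the lock button is in (over 5 of its 8 mm) (y of pointer in the frame of red_mark between -0.004 and 0.004 m and contact force between the fingers and boom above 3 N and linear speed of boom below 0.01 m/s and value of joint dial between 1.37 and 1.63 rad and value of joint lock above 0.005 m); the arm keeps its last pose, push and grip.
It fails at once if a bystander was moved by more than 15 mm (distance of any of ring_block, bur_block, jar, file from where it was at the start of the episode above 0.015 m).
It fails at once if the ring block, bur block or jar was tipped over (angle between any of ring_block, bur_block, jar's own z axis and vertical above 0.5 rad).
It also fails if it takes over 58 s, if anything falls off the work surface, if the arm or the gripper's body presses on something with over 40 N, if the wrist force passes 120 N, or if a joint passes its speed limit or range.

## Working session

There is one attempt and no reset: what is moved stays moved. The work goes in short steps, Python scripts to look and compute and a tool call to move; the robot and the scene stay as the last step left them, time stands still between calls to the robot, and variables do not carry over. Pictures are saved under pics/ and viewed, at most 10 in all, crops included, and the job is handed in when it is done.

Besides the shell and the picture viewer there is one more tool, called after "Emit:" in YAML: its name, and indented under it one key for each argument. play_rows: Moves the arm, as the interface text tells. Its arguments: {"type":"object","properties":{"rows":{"type":"array","items":{"type":"array"}},"claw":{"type":"number"},"newtons":{"type":"number"}},"required":["rows"]}

```bash
mkdir -p pics; ls; python3 - <<'E'
from workcell import bot, cams
import cv2, numpy as np
print(bot.read_state())
for n in ("top","side"):
    c=cams.read_camera(n); cv2.imwrite(f"pics/{n}0.png",c["image"][:,:,::-1]); print(n,c["K"].tolist(),np.round(c["T"],4).tolist())
    np.savez(f"pics/{n}0.npz",**c)
E
```

```text
pics
{'time': 0.0, 'q': array([ 1.20209546e+00,  2.64803410e-01,  1.60537395e+00,  2.99494747e-05,
        1.27368247e+00, -3.69077046e-02]), 'joint_vel': array([-1.92659474e-03, -1.00509830e-03,  8.18305854e-05,  2.36937902e-04,
       -1.85266084e-03,  1.25335521e-03]), 'joint_torque': array([-1.42993445e-03, -5.15107977e+01, -3.67311931e+01, -2.84871694e-04,
        1.30342305e-02,  4.27795911e-06]), 'tool_pos': array([0.21960935, 0.63750906, 0.22992818]), 'tcp_rot': array([-0.51872542, -3.09797855,  0.00347868]), 'wrist_force': array([-0.61570532,  0.31309047,  0.14977324]), 'torque': array([-0.04058626,  0.00962115,  0.03292348]), 'grip_force': 0.0, 'width': 1.0005243873500127}
top [[546.3634803472336, 0.0, 267.99354977208736], [0.0, 546.3634803472336, 206.4301268482895], [0.0, 0.0, 1.0]] [[0.0233, -0.9862, 0.1641, 0.3605], [-0.9997, -0.0235, 0.0005, -0.0176], [0.0034, -0.1641, -0.9864, 1.2533], [0.0, 0.0, 0.0, 1.0]]
side [[384.93627616436754, 0.0, 283.44962325419294], [0.0, 384.93627616436754, 205.84054460038533], [0.0, 0.0, 1.0]] [[-0.7908, -0.4412, 0.4242, 0.2729], [-0.6118, 0.59, -0.5269, 0.3681], [-0.0178, -0.6762, -0.7365, 0.6201], [0.0, 0.0, 0.0, 1.0]]
```

View pics/top0.png

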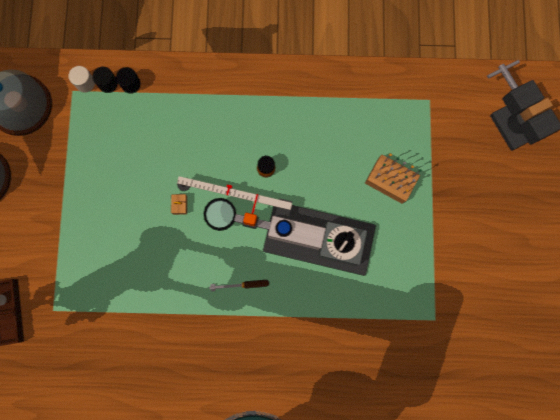

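View pics/side0.png

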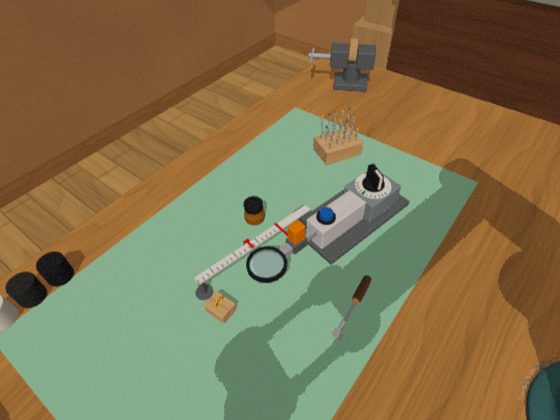

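Top view: dial at about (344,243), lock button (284,228), orange grip (250,220), red pointer (255,203), red rider (229,189), white rule from (180,180) to (290,206). The side view shows the same things unobstructed. Next I measure by colour.

```bash
cat > h.py <<'E'
import numpy as np, cv2
from workcell import bot, cams
def ray(c,u,v):
    d=c["T"][:3,:3]@np.linalg.solve(c["K"],[u,v,1.]); return c["T"][:3,3],d/np.linalg.norm(d)
def onz(c,u,v,z):
    o,d=ray(c,u,v); return o+d*(z-o[2])/d[2]
def tri(c1,p1,c2,p2):
    o1,d1=ray(c1,*p1);o2,d2=ray(c2,*p2)
    s=np.linalg.lstsq(np.c_[d1,-d2],o2-o1,rcond=None)[0]
    a,b=o1+s[0]*d1,o2+s[1]*d2; return (a+b)/2,np.linalg.norm(a-b)
def proj(c,p):
    q=c["K"]@(c["T"][:3,:3].T@(np.asarray(p)-c["T"][:3,3])); return q[:2]/q[2]
def hsv(c): return cv2.cvtColor(c["image"],cv2.COLOR_RGB2HSV)
def blobs(m,n=4,amin=4):
    k,l,s,ce=cv2.connectedComponentsWithStats(m.astype(np.uint8))
    return [(int(s[i,4]),np.round(ce[i],1).tolist(),s[i,:4].tolist()) for i in sorted(range(1,k),key=lambda i:-s[i,4])[:n] if s[i,4]>=amin]
MASK=dict(blue=((105,120,40),(125,255,255)),orange=((6,215,150),(14,255,255)),red=((174,150,90),(180,255,255)),red2=((0,200,90),(4,255,255)),green=((50,150,60),(80,255,255)))
def mask(c,k,box=None):
    m=cv2.inRange(hsv(c),*map(np.array,MASK[k]))
    if box: z=np.zeros_like(m);x0,y0,x1,y1=box;z[y0:y1,x0:x1]=m[y0:y1,x0:x1];m=z
    return m>0
E
python3 - <<'E'
from h import *
C={n:dict(np.load(f"pics/{n}0.npz")) for n in("top","side")}
B=dict(top=(170,165,385,280),side=(190,150,420,310))
for n in C:
    for k in MASK: print(n,k,blobs(mask(C[n],k,B[n])))
a=cv2.resize(C["top"]["image"][165:280,170:385],None,fx=3.7,fy=3.7,interpolation=cv2.INTER_CUBIC)
cv2.imwrite("pics/crop1.png",a[:,:,::-1])
a=cv2.resize(C["side"]["image"][155:225,335:415],None,fx=7,fy=7,interpolation=cv2.INTER_CUBIC)
cv2.imwrite("pics/crop2.png",a[:,:,::-1])
E
```

```text
top blue [(139, [283.3, 227.2], [277, 221, 14, 13])]
top orange [(106, [249.4, 218.1], [244, 213, 12, 11])]
top red []
top red2 [(21, [228.5, 188.0], [227, 185, 5, 10]), (11, [253.2, 208.2], [252, 204, 3, 9])]
top green [(5, [329.2, 239.8], [328, 239, 4, 2])]
side blue [(178, [325.7, 214.2], [319, 207, 15, 15])]
side orange [(7, [290.4, 237.4], [289, 236, 4, 4]), (6, [298.8, 239.0], [297, 238, 5, 3]), (4, [291.5, 232.8], [290, 232, 4, 3]), (4, [303.0, 236.2], [302, 235, 3, 3])]
side red []
side red2 [(22, [247.9, 242.5], [244, 239, 9, 9]), (18, [280.8, 228.7], [275, 223, 12, 12])]
side green [(4, [363.0, 192.5], [362, 192, 3, 2])]
```

View pics/crop1.png

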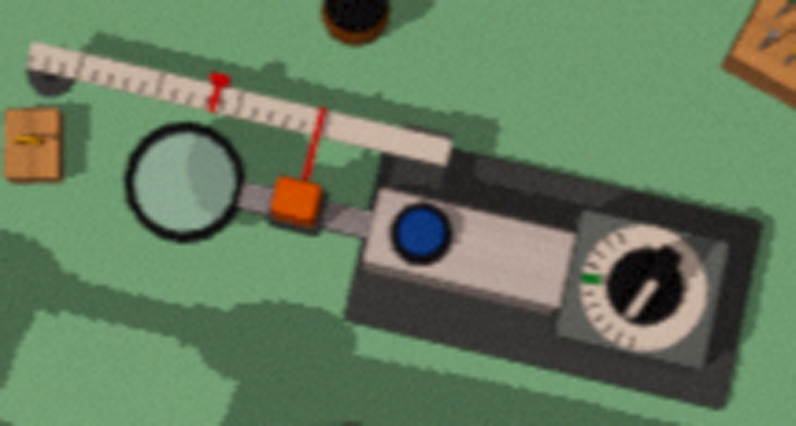

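View pics/crop2.png

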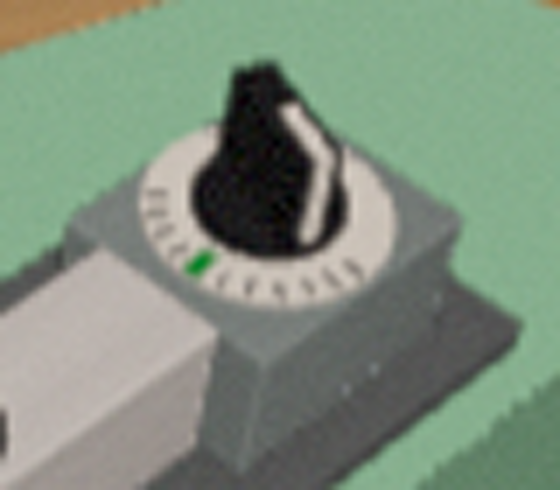

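Crop 1 shows the white dial line from about (655,283) to (630,318), that is full-image (347,241.5) to (340,251). The green index is at (590,279), full-image (329.5,240.4), and the white plate is centred near (645,287). Crop 2 confirms the line runs down the bar's end towards the camera.

```bash
python3 - <<'E'
from h import *
from scipy.spatial.transform import Rotation as R
C={n:dict(np.load(f"pics/{n}0.npz")) for n in("top","side")}
t,s=C["top"],C["side"]
f=lambda x,y:(170+(x+.5)/3.7-.5,165+(y+.5)/3.7-.5)
print("blue tri",tri(t,(283.3,227.2),s,(325.7,212)))
bl=onz(t,283.3,227.2,.083); print("blue z",bl)
# orange top: whole blob
hs=hsv(t); m=cv2.inRange(hs,np.array((3,200,120)),np.array((16,255,255)))>0
z=np.zeros_like(m);z[205:230,238:262]=m[205:230,238:262]; print(blobs(z))
gr=onz(t,*blobs(z)[0][1],.100); print("grip",gr)
# white plate
w=(hs[...,1]<70)&(hs[...,2]>140); z=np.zeros(w.shape,np.uint8); z[222:264,322:366]=w[222:264,322:366]
pts=np.argwhere(z)[:,::-1].astype(np.float32); 
cs,_=cv2.findContours(z,cv2.RETR_EXTERNAL,cv2.CHAIN_APPROX_NONE); c=max(cs,key=cv2.contourArea); e=cv2.fitEllipse(cv2.convexHull(c)); print("plate",e)
dc=onz(t,*e[0],.0655); print("dial centre",dc)
gi=onz(t,329.3,240,.066); print("green",gi)
for a,b in((bl,gr),(dc,bl),(dc,gr),(onz(t,*f(450,152),.048),onz(t,*f(32,58),.048))):
    d=(b-a)[:2]; print("len %.1f mm yaw %.1f deg"%(1e3*np.hypot(*d),np.degrees(np.arctan2(-d[0],d[1]))))
print("rule ends",onz(t,*f(450,152),.048),onz(t,*f(32,58),.048))
for n,p,q in(("rider",(228.5,188.0),(247.9,242.5)),("pointer",(253.2,208.2),(280.8,228.7))): print(n,tri(t,p,s,q),onz(t,*p,.05))
for z2 in(.074,.106): print("dial line end",onz(t,*f(630,318),z2)-dc)
print("line start",onz(t,*f(655,283),.106)-dc)
st=bot.read_state(); print(R.from_rotvec(st["tcp_rot"]).as_matrix().round(3))
for n,(u,v),z in(("jar top",f(355,10),.05),("ring blk",f(33,145),.03),("bur",(393,178),.04),("fileL",(210,288),.01),("fileR",(268,284),.01)): print(n,onz(t,u,v,z))
E
```

```text
blue tri (array([ 0.51035358, -0.05129876,  0.08231769]), np.float64(0.0007021067085937798))
blue z [ 0.51059317 -0.05114621  0.083     ]
[(127, [249.4, 218.5], [243, 213, 14, 12]), (9, [253.2, 208.2], [252, 205, 3, 7])]
grip [0.52537977 0.0219453  0.1       ]
plate ((343.5831298828125, 243.68173217773438), (30.781953811645508, 33.383331298828125), 93.66688537597656)
dial centre [ 0.4797613  -0.18373091  0.0655    ]
green [ 0.48702812 -0.15249112  0.066     ]
len 74.6 mm yaw -11.4 deg
len 136.1 mm yaw -13.1 deg
len 210.7 mm yaw -12.5 deg
len 260.7 mm yaw -11.5 deg
rule ends [ 0.56391311 -0.06904226  0.048     ] [0.61587352 0.18639926 0.048     ]
rider (array([0.59995069, 0.07209179, 0.04782829]), np.float64(0.002333276447872265)) [0.60053396 0.07255146 0.05      ]
pointer (array([0.5575058 , 0.01754101, 0.0643452 ]), np.float64(0.008746010436972913)) [0.55593144 0.0158546  0.05      ]
dial line end [-0.01598338  0.009126    0.0085    ]
dial line end [-0.01878518  0.01338603  0.0405    ]
line start [ 0.00149743 -0.00082324  0.0405    ]
[[-0.945  0.326 -0.001]
 [ 0.326  0.945 -0.002]
 [ 0.    -0.002 -1.   ]]
jar top [ 0.65010994 -0.00951729  0.05      ]
ring blk [0.56520201 0.18609465 0.03      ]
bur [ 0.63464155 -0.29954313  0.04      ]
fileL [0.37824604 0.10909545 0.01      ]
fileR [ 0.39020607 -0.02117239  0.01      ]
```

Distances of 75, 135 and 210 mm match the given sizes, and yaw is about -12.2°. The dial is at (0.481,-0.1835), its bar points at about 148° in world axes, and the dial angle is about 0.35 rad. Next a goal helper, then moving.

```bash
cat >> h.py <<'E'
from scipy.spatial.transform import Rotation as R
def down(yaw):  # yaw = world angle (deg) of the tool y axis
    a=np.radians(yaw); y=np.array([np.cos(a),np.sin(a),0]); z=np.array([0,0,-1.]); return np.c_[np.cross(y,z),y,z]
def goal(*wps,pos=None,yaw0=None):
    """scaled shift/turn for each (x,y,z,yaw), chained as separate calls"""
    s=bot.read_state(); p=np.array(s["tool_pos"]) if pos is None else np.array(pos)
    M=R.from_rotvec(s["tcp_rot"]).as_matrix() if yaw0 is None else down(yaw0)
    for w in wps:
        G=down(w[3]); print(w,"shift",(M.T@(np.array(w[:3])-p)/.25).round(3).tolist(),"turn",(R.from_matrix(M.T@G).as_rotvec()/np.radians(45)).round(3).tolist()); p,M=np.array(w[:3]),G
E
python3 - <<'E'
from h import *
goal((.40,.42,.23,71),(.46,.19,.22,70),(.48,-.02,.2,66),(.481,-.1835,.15,58),(.481,-.1835,.08,58))
# rider vs pointer, redness mask top
c=dict(np.load("pics/top0.npz")); I=c["image"].astype(int); m=(I[...,0]-np.maximum(I[...,1],I[...,2])>60)
z=np.zeros_like(m); z[183:214,222:262]=m[183:214,222:262]; z[208:,:]&=False
e=np.array([.2113,.9774]); 
for b in blobs(z): print(b,[ (onz(c,*b[1],h)[:2]@e).round(4) for h in(.048,.06)])
E
```

```text
(0.4, 0.42, 0.23, 71) shift [-0.966, -0.588, 0.001] turn [-0.003, -0.0, -0.0]
(0.46, 0.19, 0.22, 70) shift [-0.526, -0.792, 0.04] turn [0.0, 0.0, 0.022]
(0.48, -0.02, 0.2, 66) shift [-0.362, -0.762, 0.08] turn [0.0, 0.0, 0.089]
(0.481, -0.1835, 0.15, 58) shift [-0.27, -0.596, 0.2] turn [0.0, 0.0, 0.178]
(0.481, -0.1835, 0.08, 58) shift [0.0, 0.0, 0.28] turn [0.0, 0.0, 0.0]
(38, [228.2, 188.9], [226, 185, 6, 10]) [np.float64(0.1982), np.float64(0.1968)]
(33, [255.1, 200.2], [253, 194, 5, 14]) [np.float64(0.1333), np.float64(0.1325)]
```

Emit:
play_rows:
  rows:
    - [[-0.5,-0.3,0],[0,0,0]]
    - [[-0.966,-0.588,0],[0,0,0]]
    - [[-0.966,-0.588,0],[0,0,0]]
    - [[-0.966,-0.588,0],[0,0,0]]
    - [[-0.966,-0.588,0],[0,0,0]]
    - [[-0.966,-0.588,0],[0,0,0]]
    - [[-0.966,-0.588,0],[0,0,0]]
    - [[-0.966,-0.588,0],[0,0,0]]
  claw: 1
  newtons: 30

```text
time: 0.77
tool_pos: [0.4036, 0.4157, 0.2308]
tcp_rot: [0.526, 3.095, -0.004]
wrist_force: [-0.1, 0.5, -0.0]
width: 1.0
grip_force: 0.0
```

Emit:
play_rows:
  rows:
    - [[-0.526,-0.792,0.04],[0,0,0.022]]
    - [[-0.526,-0.792,0.04],[0,0,0.022]]
    - [[-0.526,-0.792,0.04],[0,0,0.022]]
    - [[-0.526,-0.792,0.04],[0,0,0.022]]
    - [[-0.526,-0.792,0.04],[0,0,0.022]]
    - [[-0.526,-0.792,0.04],[0,0,0.022]]
    - [[-0.526,-0.792,0.04],[0,0,0.022]]
    - [[-0.526,-0.792,0.04],[0,0,0.022]]

```text
time: 1.43
tool_pos: [0.4601, 0.1895, 0.2209]
tcp_rot: [-0.551, -3.092, -0.0]
wrist_force: [0.1, 1.2, -1.0]
width: 0.998
grip_force: 0.0
```

Emit:
play_rows:
  rows:
    - [[-0.362,-0.762,0.08],[0,0,0.089]]
    - [[-0.362,-0.762,0.08],[0,0,0.089]]
    - [[-0.362,-0.762,0.08],[0,0,0.089]]
    - [[-0.362,-0.762,0.08],[0,0,0.089]]
    - [[-0.362,-0.762,0.08],[0,0,0.089]]
    - [[-0.362,-0.762,0.08],[0,0,0.089]]
    - [[-0.362,-0.762,0.08],[0,0,0.089]]

```text
time: 2.02
tool_pos: [0.4802, -0.0201, 0.2009]
tcp_rot: [-0.658, -3.071, -0.001]
wrist_force: [-0.5, 0.5, -0.3]
width: 0.999
grip_force: 0.0
```

Emit:
play_rows:
  rows:
    - [[-0.27,-0.596,0.2],[0,0,0.178]]
    - [[-0.27,-0.596,0.2],[0,0,0.178]]
    - [[-0.27,-0.596,0.2],[0,0,0.178]]
    - [[-0.27,-0.596,0.2],[0,0,0.178]]
    - [[-0.27,-0.596,0.2],[0,0,0.178]]
    - [[-0.27,-0.596,0.2],[0,0,0.178]]
    - [[-0.27,-0.596,0.2],[0,0,0.178]]

```text
time: 2.6
tool_pos: [0.4817, -0.181, 0.1512]
tcp_rot: [-0.865, -3.019, -0.002]
wrist_force: [0.4, 0.2, 1.5]
width: 0.998
grip_force: 0.0
```

```bash
python3 - <<'E'
from h import *
s=bot.read_state(); print(s["time"],s["tool_pos"],s["q"].round(3)); M=R.from_rotvec(s["tcp_rot"]).as_matrix(); print(M.round(3),np.degrees(np.arctan2(M[1,1],M[0,1])))
goal((.481,-.1835,.08,58))
c=cams.read_camera("side"); cv2.imwrite("pics/s1.png",cv2.resize(c["image"][120:260,290:450],None,fx=4,fy=4,interpolation=cv2.INTER_CUBIC)[:,:,::-1])
E
```

```text
2.6 [ 0.48165854 -0.18102061  0.15118009] [-4.090e-01  2.700e-02  2.028e+00  1.000e-03  1.088e+00 -1.422e+00]
[[-0.848  0.529 -0.   ]
 [ 0.529  0.848  0.002]
 [ 0.001  0.001 -1.   ]] 58.029857399194455
(0.481, -0.1835, 0.08, 58) shift [-0.003, -0.01, 0.285] turn [0.001, -0.001, 0.001]
```

View pics/s1.png

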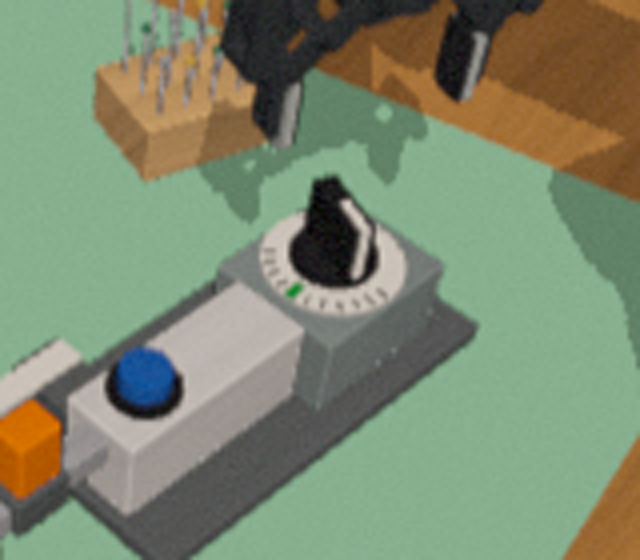

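The open fingers straddle the dial: pad tips at about (275,140) and (460,95), bar top at (325,180). I descend and close.

Emit:
play_rows:
  rows:
    - [[-0.003,-0.004,0.1],[0,0,0]]
    - [[-0.003,-0.004,0.18],[0,0,0]]
    - [[-0.003,-0.004,0.25],[0,0,0]]
    - [[-0.003,-0.004,0.285],[0,0,0]]
    - [[-0.003,-0.004,0.285],[0,0,0]]
    - [[-0.003,-0.004,0.285],[0,0,0]]

```text
time: 3.15
tool_pos: [0.4816, -0.183, 0.0804]
tcp_rot: [-0.864, -3.021, -0.0]
wrist_force: [0.5, -0.9, 0.3]
width: 0.996
grip_force: 0.0
```

Emit:
play_rows:
  rows:
    - [[0,0,0],[0,0,0]]
    - [[0,0,0],[0,0,0]]
    - [[0,0,0],[0,0,0]]
    - [[0,0,0],[0,0,0]]
    - [[0,0,0],[0,0,0]]
    - [[0,0,0],[0,0,0]]
    - [[0,0,0],[0,0,0]]
    - [[0,0,0],[0,0,0]]
    - [[0,0,0],[0,0,0]]
    - [[0,0,0],[0,0,0]]
  claw: -1
  newtons: 30

```text
time: 3.98
tool_pos: [0.4816, -0.184, 0.0806]
tcp_rot: [0.867, 3.019, 0.001]
wrist_force: [-0.2, 4.7, 4.6]
width: 0.158
grip_force: 33.2
```

Emit:
play_rows:
  rows:
    - [[0,0,0],[0,0,0.1]]
    - [[0,0,0],[0,0,0.2]]
    - [[0,0,0],[0,0,0.3]]
    - [[0,0,0],[0,0,0.4]]
    - [[0,0,0],[0,0,0.5]]
    - [[0,0,0],[0,0,0.6]]
    - [[0,0,0],[0,0,0.7]]
    - [[0,0,0],[0,0,0.745]]
    - [[0,0,0],[0,0,0.745]]
    - [[0,0,0],[0,0,0.745]]

```text
time: 4.82
tool_pos: [0.4825, -0.1832, 0.0806]
tcp_rot: [1.701, 2.64, 0.004]
wrist_force: [3.7, 7.6, 3.4]
width: 0.157
grip_force: 33.0
```

Emit:
play_rows:
  rows:
    - [[0,0,0],[0,0,0.1]]
    - [[0,0,0],[0,0,0.2]]
    - [[0,0,0],[0,0,0.3]]
    - [[0,0,0],[0,0,0.4]]
    - [[0,0,0],[0,0,0.5]]
    - [[0,0,0],[0,0,0.6]]
    - [[0,0,0],[0,0,0.7]]
    - [[0,0,0],[0,0,0.745]]
    - [[0,0,0],[0,0,0.745]]
    - [[0,0,0],[0,0,0.745]]
    - [[0,0,0],[0,0,0.745]]
    - [[0,0,0],[0,0,0.745]]

```text
time: 5.82
tool_pos: [0.4836, -0.183, 0.0806]
tcp_rot: [2.39, 2.037, 0.008]
wrist_force: [7.0, 7.9, 1.0]
width: 0.155
grip_force: 32.6
```

```bash
python3 - <<'E'
from h import *
s=bot.read_state(); M=R.from_rotvec(s["tcp_rot"]).as_matrix(); print(s["tool_pos"],s["torque"],s["width"],np.degrees(np.arctan2(M[1,1],M[0,1])))
E
```

```text
[ 0.4836299  -0.18299109  0.08060289] [ 1.33294748 -0.98428795 -0.02097795] 0.15505194485301177 -9.127430185094559
```

Emit:
play_rows:
  rows:
    - [[0,0,0],[0,0,0]]
    - [[0,0,0],[0,0,0]]
    - [[0,0,0],[0,0,0]]
    - [[0,0,0],[0,0,0]]
    - [[0,0,0],[0,0,0]]
    - [[0,0,0],[0,0,0]]
    - [[0,0,0],[0,0,0]]
    - [[0,0,0],[0,0,0]]
    - [[0,0,-0.1],[0,0,0]]
    - [[0,0,-0.2],[0,0,0]]
    - [[0,0,-0.28],[0,0,0]]
    - [[0,0,-0.28],[0,0,0]]
  claw: 1

```text
time: 6.82
tool_pos: [0.4844, -0.1857, 0.155]
tcp_rot: [2.384, 2.034, 0.006]
wrist_force: [0.3, 0.1, 0.7]
width: 0.997
grip_force: 0.0
```

```bash
python3 - <<'E'
from h import *
s=bot.read_state(); M=R.from_rotvec(s["tcp_rot"]).as_matrix(); print(s["tool_pos"],np.degrees(np.arctan2(M[1,1],M[0,1])))
goal((.51,-.0515,.15,-12),(.51,-.0515,.09,-12))
c=cams.read_camera("side"); cv2.imwrite("pics/s2.png",cv2.resize(c["image"][150:230,330:420],None,fx=7,fy=7,interpolation=cv2.INTER_CUBIC)[:,:,::-1])
E
```

```text
[ 0.48437535 -0.18572951  0.15498659] -9.065020192229142
(0.51, -0.0515, 0.15, -12) shift [0.546, 0.016, 0.019] turn [0.011, 0.003, 0.065]
(0.51, -0.0515, 0.09, -12) shift [0.0, 0.0, 0.24] turn [0.0, 0.0, 0.0]
```

View pics/s2.png

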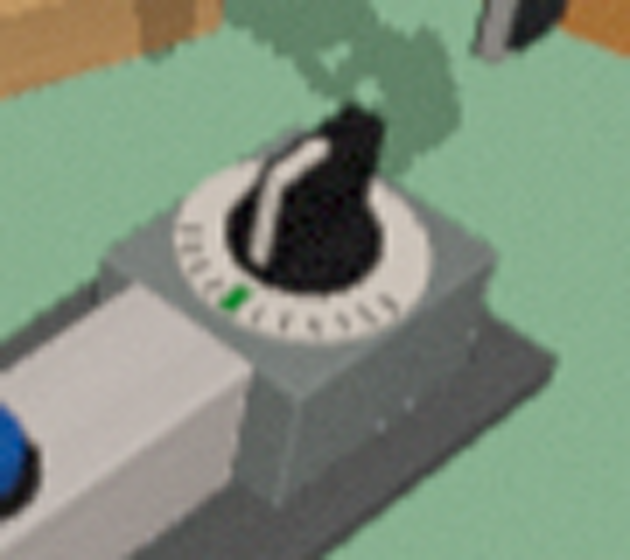

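The line end at (260,262) now points at the green index at (235,298). I check the angle by ray.

```bash
python3 - <<'E'
from h import *
c=dict(np.load("pics/side0.npz"))
f=lambda x,y:(330+(x+.5)/7-.5,150+(y+.5)/7-.5)
I=cv2.imread("pics/s2.png")[:,:,::-1]; h=cv2.cvtColor(I,cv2.COLOR_RGB2HSV)
w=((h[...,1]<75)&(h[...,2]>150)).astype(np.uint8); w[:150]=0; w[345:]=0; w[:,:172]=0;w[:,435:]=0
cs,_=cv2.findContours(w,cv2.RETR_EXTERNAL,cv2.CHAIN_APPROX_NONE); k=cv2.convexHull(max(cs,key=cv2.contourArea)); e=cv2.fitEllipse(k); print(e)
dc=onz(c,*f(*e[0]),.0655); print(dc)
for n,p,z in(("green",(235,298),.066),("line low",(260,260),.074),("line top outer",(272,187),.106),("line inner",(322,145),.106)):
    q=onz(c,*f(*p),z)-dc; print(n,q[:2].round(4),np.degrees(np.arctan2(q[1],q[0])).round(1))
E
```

```text
((295.199951171875, 241.6308135986328), (194.3603057861328, 277.57098388671875), 110.0976333618164)
[ 0.48433052 -0.18496907  0.0655    ]
green [0.0023 0.0312] 85.8
line low [0.0011 0.0211] 86.9
line top outer [0.0003 0.0251] 89.4
line inner [-0.0025  0.0016] 147.7
```

Line and green index agree to within a few degrees. Next: the button, with the fingers shut.

Emit:
play_rows:
  rows:
    - [[0.15,0.005,0],[0,0,0.03]]
    - [[0.3,0.01,0],[0,0,0.065]]
    - [[0.45,0.016,0.019],[0,0,0.065]]
    - [[0.546,0.016,0.019],[0,0,0.065]]
    - [[0.546,0.016,0.1],[0,0,0.065]]
    - [[0.546,0.016,0.18],[0,0,0.065]]
    - [[0.546,0.016,0.24],[0,0,0.065]]
    - [[0.546,0.016,0.24],[0,0,0.065]]
    - [[0.546,0.016,0.24],[0,0,0.065]]
    - [[0.546,0.016,0.24],[0,0,0.065]]
  claw: -1

```text
time: 7.7
tool_pos: [0.5066, -0.0502, 0.09]
tcp_rot: [-2.441, -1.977, 0.0]
wrist_force: [0.5, 0.4, 0.1]
width: -0.001
grip_force: 0.0
```

```bash
python3 - <<'E'
from h import *
s=bot.read_state(); print(s["tool_pos"],s["width"],s["wrist_force"])
goal((.51,-.0515,.076,-12))
E
```

```text
[ 0.50662668 -0.05022359  0.09003899] -0.0010933749141529335 [0.50298005 0.3896688  0.06807342]
(0.51, -0.0515, 0.076, -12) shift [-0.002, 0.014, 0.056] turn [-0.0, 0.0, -0.0]
```

Emit:
play_rows:
  rows:
    - [[-0.002,0.014,0.01],[0,0,0]]
    - [[-0.002,0.014,0.02],[0,0,0]]
    - [[-0.002,0.014,0.03],[0,0,0]]
    - [[-0.002,0.014,0.04],[0,0,0]]
    - [[-0.002,0.014,0.05],[0,0,0]]
    - [[-0.002,0.014,0.056],[0,0,0]]
    - [[-0.002,0.014,0.056],[0,0,0]]
    - [[-0.002,0.014,0.056],[0,0,0]]

```text
time: 8.37
tool_pos: [0.5107, -0.0515, 0.0764]
tcp_rot: [2.44, 1.976, 0.002]
wrist_force: [2.8, -1.4, 3.4]
width: 0.004
grip_force: 1.5
```

Emit:
play_rows:
  rows:
    - [[0,0,0.004],[0,0,0]]
    - [[0,0,0.006],[0,0,0]]
    - [[0,0,0.006],[0,0,0]]
    - [[0,0,0.006],[0,0,0]]

```text
time: 8.7
tool_pos: [0.5108, -0.0515, 0.076]
tcp_rot: [2.44, 1.977, 0.001]
wrist_force: [-1.1, -1.7, 9.9]
width: -0.001
grip_force: 5.1
```

The end stop is reached: z 0.076 with 10 N. I lift and go over the grip.

Emit:
play_rows:
  rows:
    - [[0,0,-0.1],[0,0,0]]
    - [[0,0,-0.2],[0,0,0]]
    - [[0,0,-0.3],[0,0,0]]
    - [[0,0,-0.35],[0,0,0]]
    - [[0.15,0,-0.35],[0,0,0]]
    - [[0.3,0,-0.35],[0,0,0]]
    - [[0.3,0,-0.35],[0,0,0]]
    - [[0.3,0,-0.35],[0,0,0]]
    - [[0.3,0,-0.35],[0,0,0]]
    - [[0.3,0,-0.35],[0,0,0]]
    - [[0.3,0,-0.35],[0,0,0]]
  claw: 1

```text
time: 9.62
tool_pos: [0.5249, 0.0211, 0.1614]
tcp_rot: [-2.442, -1.975, 0.002]
wrist_force: [-0.5, -0.4, 0.6]
width: 0.998
grip_force: 0.0
```

```bash
python3 - <<'E'
from h import *
s=bot.read_state(); print(s["tool_pos"],s["width"],s["wrist_force"])
goal((.525,.0218,.068,-12))
c=cams.read_camera("side")
m=mask(c,"blue",(300,190,350,240)); print(blobs(m)); c0=dict(np.load("pics/side0.npz"))
print(proj(c0,(.5105,-.0515,.084)),proj(c0,(.5105,-.0515,.076)))
I=np.vstack([c["image"][150:330,180:420]]); cv2.imwrite("pics/s3.png",cv2.resize(I,None,fx=3.3,fy=3.3,interpolation=cv2.INTER_CUBIC)[:,:,::-1])
E
```

```text
[0.52488811 0.02111138 0.1613898 ] 0.99837635437603 [-0.52727699 -0.39770648  0.6431354 ]
(0.525, 0.0218, 0.068, -12) shift [0.003, 0.0, 0.374] turn [-0.002, 0.001, -0.001]
[(135, [326.4, 215.7], [319, 210, 15, 12])]
[325.56743461 211.25195581] [325.29985315 214.08942135]
```

View pics/s3.png

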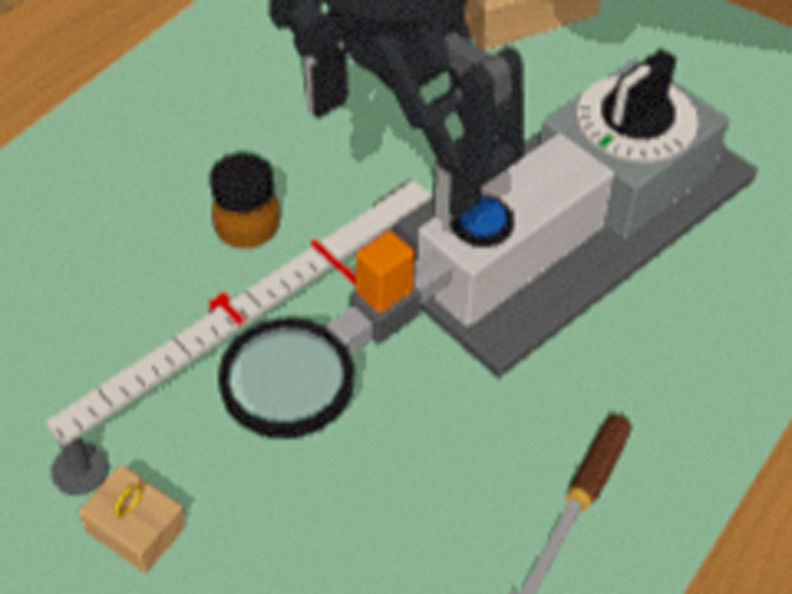

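The button has sunk into its collar at (483,218), and the dial line still points at the green index. The open fingers, pads at (325,110) and (445,200), straddle the grip at (385,270). I descend and grip.

Emit:
play_rows:
  rows:
    - [[0.003,0,0.1],[0,0,0]]
    - [[0.003,0,0.2],[0,0,0]]
    - [[0.003,0,0.3],[0,0,0]]
    - [[0.003,0,0.374],[0,0,0]]
    - [[0.003,0,0.374],[0,0,0]]
    - [[0.003,0,0.374],[0,0,0]]

```text
time: 10.17
tool_pos: [0.5244, 0.0221, 0.0675]
tcp_rot: [-2.441, -1.975, 0.004]
wrist_force: [1.1, -0.5, 1.2]
width: 0.995
grip_force: 0.0
```

Emit:
play_rows:
  rows:
    - [[0,0,0],[0,0,0]]
    - [[0,0,0],[0,0,0]]
    - [[0,0,0],[0,0,0]]
    - [[0,0,0],[0,0,0]]
    - [[0,0,0],[0,0,0]]
    - [[0,0,0],[0,0,0]]
    - [[0,0,0],[0,0,0]]
    - [[0,0,0],[0,0,0]]
    - [[0,0,0],[0,0,0]]
    - [[0,0,0],[0,0,0]]
  claw: -1
  newtons: 60

```text
time: 11.0
tool_pos: [0.5274, 0.0226, 0.0697]
tcp_rot: [2.439, 1.976, 0.004]
wrist_force: [5.1, -2.5, 4.7]
width: 0.249
grip_force: 64.0
```

```bash
python3 - <<'E'
from h import *
s=bot.read_state(); M=R.from_rotvec(s["tcp_rot"]).as_matrix(); p=s["tool_pos"]; print(p,s["width"]*85,np.degrees(np.arctan2(M[1,1],M[0,1])))
e=np.array([.2113,.9774,0]); goal((*(p+e*.03),-12),(*(p+e*.062),-12))
E
```

```text
[0.52744895 0.02257826 0.06973553] 21.16264504800349 -11.985258191491075
(np.float64(0.5337879511971141), np.float64(0.05190025576473754), np.float64(0.06973552515857415), -12) shift [0.12, 0.0, 0.0] turn [0.004, -0.001, 0.0]
(np.float64(0.5405495511971141), np.float64(0.08317705576473755), np.float64(0.06973552515857415), -12) shift [0.128, 0.0, 0.0] turn [0.0, 0.0, 0.0]
```

Emit:
play_rows:
  rows:
    - [[0.02,0.01,0],[0,0,0]]
    - [[0.04,0.01,0],[0,0,0]]
    - [[0.06,0.01,0],[0,0,0]]
    - [[0.08,0.01,0],[0,0,0]]
    - [[0.1,0.01,0],[0,0,0]]
    - [[0.12,0.01,0],[0,0,0]]
    - [[0.14,0.01,0],[0,0,0]]
    - [[0.16,0.01,0],[0,0,0]]
    - [[0.18,0.01,0],[0,0,0]]
    - [[0.2,0.01,0],[0,0,0]]
    - [[0.22,0.01,0],[0,0,0]]
    - [[0.24,0.01,0],[0,0,0]]
    - [[0.25,0.01,0],[0,0,0]]
    - [[0.25,0.01,0],[0,0,0]]
    - [[0.25,0.01,0],[0,0,0]]

```text
time: 12.25
tool_pos: [0.5403, 0.0831, 0.0697]
tcp_rot: [-2.441, -1.977, 0.003]
wrist_force: [-3.0, -3.4, 13.0]
width: 0.248
grip_force: 65.2
```

```bash
cat > m.py <<'E'
from h import *
import sys
s=bot.read_state(); e=np.array([.2113,.9774,0]); print(s["tool_pos"],s["width"]*85,"tcp.e",s["tool_pos"]@e)
for n in("top","side"):
    c=cams.read_camera(n); I=c["image"].astype(int); m=(I[...,0]-np.maximum(I[...,1],I[...,2])>60)
    u,v=proj(c,(.598,.078,.05)).astype(int); z=np.zeros_like(m); z[v-22:v+22,u-25:u+25]=m[v-22:v+22,u-25:u+25]
    for b in blobs(z): print(n,b,[(onz(c,*b[1],h)@e).round(4) for h in(.05,.06)])
    np.savez(f"pics/{n}{sys.argv[1]}.npz",**c)
    crops=globals().setdefault("cr",[]); crops.append(cv2.resize(c["image"][v-25:v+25,u-33:u+33],None,fx=6,fy=6,interpolation=cv2.INTER_CUBIC))
cv2.imwrite(f"pics/c{sys.argv[1]}.png",np.hstack(cr)[:,:,::-1])
E
python3 m.py A
```

```text
[0.54030724 0.08306381 0.06969689] 21.085866733325133 tcp.e 0.19535348695588609
side (110, [263.4, 251.5], [260, 243, 8, 20]) [np.float64(0.1882), np.float64(0.1922)]
side (70, [250.0, 243.4], [243, 239, 15, 11]) [np.float64(0.1957), np.float64(0.1996)]
```

View pics/cA.png

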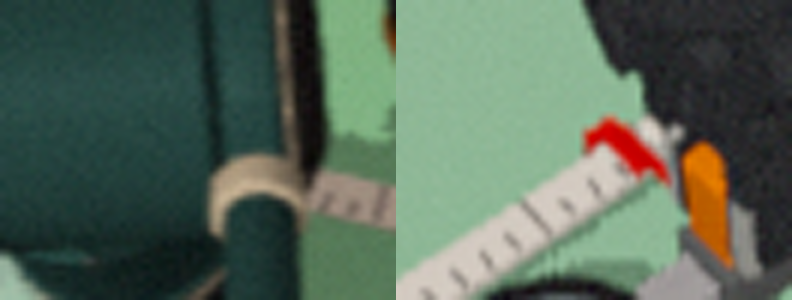

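The top view is blocked by the arm. In the side view, pointer and rider nearly merge at about (630,155). I sample redness along the rule's axis in the images for the exact gap.

```bash
cat > prof.py <<'E'
from h import *
import sys
e=np.array([.2113,.9774,0]); ex=np.array([.9774,-.2113,0]); D=np.array([.4815,-.1835,0])+.08*e
def prof(c,X,z,ys):
    I=c["image"].astype(np.float32); r=I[...,0]-np.maximum(I[...,1],I[...,2])
    P=np.array([proj(c,D+X*ex+y*e+[0,0,z]) for y in ys],np.float32)
    return cv2.remap(r,P[:,:1],P[:,1:],cv2.INTER_LINEAR)[:,0]
def peaks(c,z,lo,hi,Xs=(.049,.052,.055,.058,.061)):
    ys=np.arange(lo,hi,.0005); out=[]
    for X in Xs:
        p=np.clip(prof(c,X,z,ys)-15,0,None); out.append(round(1e3*(p@ys)/p.sum(),1) if p.sum()>50 else None)
    return out
E
python3 - <<'E'
from prof import *
t,s,a=[dict(np.load(f"pics/{n}.npz")) for n in("top0","side0","sideA")]
for n,c in(("top0",t),("side0",s)):
    print(n,"rider",peaks(c,.048,.175,.225),"ptr z50",peaks(c,.05,.11,.16),"z56",peaks(c,.056,.11,.16),"z62",peaks(c,.062,.11,.16))
ys=np.arange(.17,.225,.002)
for X in(.049,.055,.061):
    print("X",X); print("side0",prof(s,X,.048,ys).astype(int).tolist()); print("sideA",prof(a,X,.048,ys).astype(int).tolist())
E
```

```text
top0 rider [np.float64(196.1), np.float64(197.3), np.float64(197.6), np.float64(197.4), np.float64(197.0)] ptr z50 [np.float64(131.2), np.float64(130.8), np.float64(131.7), np.float64(131.9), np.float64(131.6)] z56 [np.float64(131.0), np.float64(130.8), np.float64(131.7), np.float64(131.5), np.float64(130.4)] z62 [np.float64(130.5), np.float64(130.8), np.float64(131.5), np.float64(131.2), np.float64(129.9)]
side0 rider [np.float64(193.8), np.float64(193.8), np.float64(193.8), np.float64(193.8), np.float64(193.8)] ptr z50 [np.float64(128.0), np.float64(127.8), np.float64(127.8), np.float64(127.8), np.float64(127.9)] z56 [np.float64(130.8), np.float64(130.8), np.float64(130.8), np.float64(130.9), np.float64(130.2)] z62 [np.float64(133.9), np.float64(133.9), np.float64(133.7), None, None]
X 0.049
side0 [8, 7, 8, 8, 7, 8, 9, 9, 6, 8, 46, 131, 175, 114, 29, 6, 7, 9, 8, 8, 9, 9, 8, 8, 8, 7, 8, 7]
sideA [-3, 1, -1, 0, 0, 0, 1, 3, 39, 138, 194, 198, 184, 119, 30, 6, 7, 8, 8, 8, 8, 8, 8, 9, 7, 7, 8, 8]
X 0.055
side0 [9, 8, 8, 7, 8, 9, 8, 8, 7, 6, 28, 112, 171, 93, 20, 6, 8, 8, 8, 7, 8, 9, 8, 8, 8, 9, 9, 9]
sideA [-5, -2, 0, 1, 0, 6, 7, 7, 30, 126, 192, 199, 183, 91, 20, 6, 8, 8, 7, 7, 9, 8, 8, 7, 8, 7, 8, 9]
X 0.061
side0 [-1, 1, 1, 0, -1, -1, 4, 1, 3, 0, 37, 128, 179, 89, 19, 13, 23, 11, 4, 1, 1, 3, 3, -1, 3, 2, -1, 2]
sideA [-2, -2, -3, -3, 2, 5, 4, 0, 37, 134, 196, 199, 186, 91, 19, 13, 23, 11, 5, 0, 0, 2, 3, -1, 1, 2, 0, 1]
```

Both views give a gap of 65.9 mm at the start and 62 mm has been pulled, so about 3.8 mm remain. The side profile says 3.3 to 4.

Emit:
play_rows:
  rows:
    - [[0.005,0,0],[0,0,0]]
    - [[0.01,0,0],[0,0,0]]
    - [[0.015,0,0],[0,0,0]]
    - [[0.015,0,0],[0,0,0]]
    - [[0.015,0,0],[0,0,0]]
    - [[0.015,0,0],[0,0,0]]
    - [[0.015,0,0],[0,0,0]]

```text
time: 12.93
tool_pos: [0.541, 0.0865, 0.0697]
tcp_rot: [-2.441, -1.977, 0.003]
wrist_force: [-4.1, -4.1, 13.9]
width: 0.247
grip_force: 65.1
```

```bash
python3 - <<'E'
from prof import *
b=cams.read_camera("side"); np.savez("pics/sideB.npz",**b); s=dict(np.load("pics/side0.npz"))
st=bot.read_state(); print(st["tool_pos"],st["tool_pos"]@e-.1335,st["grip_force"],st["wrist_force"])
ys=np.arange(.182,.208,.001)
for X in(.049,.055,.061): print(prof(s,X,.048,ys).astype(int).tolist(),"\n",prof(b,X,.048,ys).astype(int).tolist())
print(proj(b,D+[0,0,.05]+.2*e+.055*ex))
cv2.imwrite("pics/cB.png",cv2.resize(b["image"][150:270,220:420],None,fx=4,fy=4,interpolation=cv2.INTER_CUBIC)[:,:,::-1])
E
```

```text
[0.54102613 0.08649913 0.06971568] 0.06536307249407086 65.13936281204224 [-3.71549196 -4.368979   12.16785308]
[9, 9, 9, 8, 6, 6, 8, 14, 46, 85, 131, 179, 175, 150, 114, 67, 29, 14, 6, 6, 7, 8, 9, 9, 8, 8] 
 [2, 1, 1, 0, 0, 3, 14, 37, 95, 155, 187, 195, 176, 148, 111, 66, 29, 13, 5, 7, 8, 9, 8, 8, 8, 8]
[8, 8, 8, 8, 7, 6, 6, 7, 28, 63, 112, 163, 171, 140, 93, 52, 20, 9, 6, 6, 8, 8, 8, 8, 8, 8] 
 [3, 5, 5, 5, 5, 6, 13, 28, 73, 129, 172, 193, 174, 134, 87, 48, 18, 9, 8, 8, 8, 8, 8, 8, 8, 7]
[4, 2, 1, 2, 3, 2, 0, 2, 37, 81, 128, 169, 179, 141, 89, 47, 19, 14, 13, 19, 23, 19, 11, 8, 4, 3] 
 [1, 2, 3, 3, 4, 2, 6, 19, 78, 139, 178, 190, 176, 134, 82, 44, 19, 14, 13, 18, 24, 21, 12, 9, 4, 3]
[247.11585989 245.35516123]
```

View pics/cB.png

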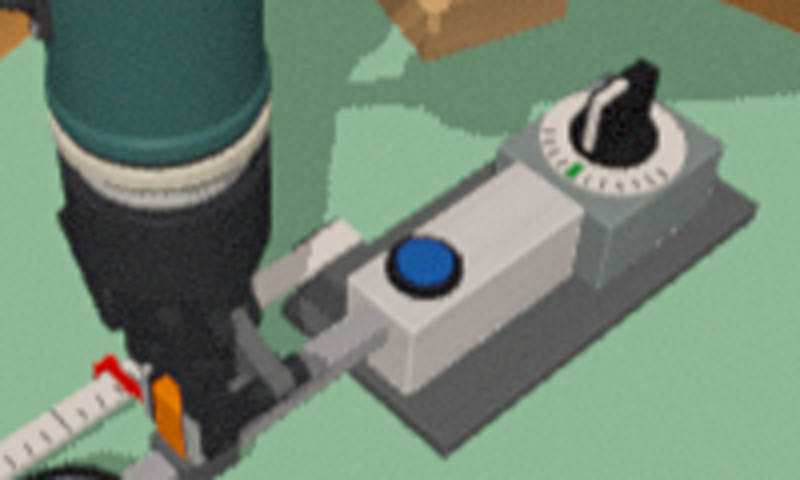

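The pointer strip covers the rider at (120,375) to within about 0.5 mm, the button is in at (425,262), and the dial line is at the green index. I hand it in.

```bash
python3 -c "
from workcell import bot
print(bot.finish_job())"
```

```text
the job is handed in; nothing more can be done
None
```

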